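Unstack the tins and put the kitchen counter in order

TASK

Take the stack on the counter apart: set each of the three full tins, always kept upright, down flat inside the wooden tray of its own shape (long, short or round), and let the small tumbler from the top of the stack sit loosely and upright in the mouth of the other tumbler standing on the counter, without pressing it in so that it does not jam. Let go of everything, leave that other tumbler standing about where it is, and leave the mug and the pepper mill alone.

Things in the scene. Friction and masses are not known exactly. Their poses are not given: they have to be found in the camera images.
- long_tin: the largest of three plain steel tins, bottom of the stack at the start: closed box 134 (x) x 66 (y) x 48 mm tall, smooth flat lid, about 0.4 kg, full. Origin at the centre of its underside, z up; x is its long side.
- short_tin: the smaller rectangular steel tin, second in the stack, standing on the long tin's lid: closed box 88 (x) x 60 (y) x 46 mm tall, flat lid, about 0.3 kg. Origin at the centre of its underside; x is its long side.
- round_tin: the round steel tin, third in the stack, standing on the short tin's lid: upright cylinder 58 mm across, 44 mm tall, flat lid, about 0.2 kg. Origin at the centre of its underside, z up.
- tumbler: the small open steel tumbler on top of the stack, upright on the round tin's lid, about 0.07 kg: 70 mm tall; the lower 36 mm tapers from 28 mm across at the foot to 46 mm; the upper 34 mm is a straight band 46 mm across (wall 2.5 mm), the part to grip. Origin at the centre of its underside, z up.
- stand_tumbler: the other, slightly wider steel tumbler, standing empty and loose on the counter by itself, about 0.2 kg: 75 mm tall, 49 mm across the top, mouth 42 mm across inside. Origin at the centre of its underside, z up (mouth 75 mm above). The small tumbler, let go in its mouth, comes to rest by its taper on the rim with its own origin about 49 mm (47 to 52) above this origin, and so stands about 44 mm out of it.
- long_tray: fixed wooden tray for the long tin: rectangular, clear inside 154 (x) x 86 (y) mm, floor 4 mm above the counter, rim 5 mm wide whose top is 8 mm above the counter. Origin at the centre of its underside, on the counter; x is its long side.
- short_tray: fixed wooden tray for the short tin: rectangular, clear inside 108 (x) x 80 (y) mm, floor 4 mm above the counter, rim top 8 mm. Origin at the centre of its underside; x is its long side.
- round_tray: fixed round wooden tray for the round tin: clear inside 78 mm across, floor 4 mm above the counter, rim top 8 mm. Origin at the centre of its underside.
- mug: white mug standing loose on the counter, 76 mm across, 88 mm tall, handle on its +y side reaching about 75 mm from the axis; to be left alone. Origin at the centre of its underside.
- pepper_mill: dark turned-wood pepper mill standing loose on the counter, 50 mm across, 150 mm tall; to be left alone. Origin at the centre of its underside.

How it is judged (in metres and radians):
At the end, for the whole second after the job is handed in: Each tin flat (3 deg) on its own tray's floor, within 15 mm of its centre, rectangular ones aligned within 0.3 rad; small tumbler in the standing one: axes within 9 mm, foot 42 to 58 mm above the other's, within 0.2 rad of upright; standing one upright; all released, at rest (horizontal distance between long_tin and long_tray below 0.015 m and z of long_tin in the frame of long_tray between 0.001 and 0.0065 m and angle between each of long_tin, short_tin, round_tin's own z axis and vertical below 0.05 rad and linear speed of each of long_tin, short_tin, round_tin, tumbler, stand_tumbler below 0.02 m/s and angle between the x axis of long_tin and the x axis of long_tray, either way round below 0.3 rad and horizontal distance between short_tin and short_tray below 0.015 m and z of short_tin in the frame of short_tray between 0.001 and 0.0065 m and angle between the x axis of short_tin and the x axis of short_tray, either way round below 0.3 rad and horizontal distance between round_tin and round_tray below 0.015 m and z of round_tin in the frame of round_tray between 0.001 and 0.0065 m and horizontal distance between tumbler and stand_tumbler below 0.009 m and z of tumbler in the frame of stand_tumbler between 0.042 and 0.058 m and angle between tumbler's own z axis and vertical below 0.2 rad and angle between stand_tumbler's own z axis and vertical below 0.06 rad); the robot touches nothing.
It fails at once if one of the full tins is tipped by more than 35 degrees (angle between any of long_tin, short_tin, round_tin's own z axis and vertical above 0.61 rad).
It fails at once if the small tumbler is pressed or dropped hard into the standing one (over 20 N) (contact force between tumbler and stand_tumbler above 20 N).
It fails at once if the standing tumbler is tipped by more than 35 degrees or moved more than 40 mm (angle between stand_tumbler's own z axis and vertical above 0.61 rad or distance of stand_tumbler from where it was at the start of the episode above 0.04 m).
It fails at once if the mug or the pepper mill is tipped by more than 35 degrees or moved more than 30 mm (angle between any of mug, pepper_mill's own z axis and vertical above 0.61 rad or distance of any of mug, pepper_mill from where it was at the start of the episode above 0.03 m).
It also fails if it takes over 120 s, if anything falls off the work surface, if the arm or the gripper's body presses on something with over 40 N, if the wrist force passes 120 N, or if a joint passes its speed limit or range.

ROBOT

A 7-joint arm with a two-finger parallel gripper is mounted at the origin on the work surface. World frame = base frame: x ahead of the robot, y to its left, z up, the work surface at z = 0. Lengths are in mm, angles in degrees, forces in N, time in s.
With the tool pointing down it reaches from about 400 to 875 mm from the base axis. Payload 6.5 kg.
Tool frame: the origin (TCP) lies between the finger pads; the fingertips stand 17 mm ahead of it and the grasp point (between the pads) lies 2 mm behind it (manip.tip_reach is the distance from the TCP to the fingertips, in mm); z points along the fingers, y is the line along which they close (so a half turn about z gives the same grasp; the last joint's range is limited). The gripper opens to 85 mm and grips with 20 to 120 N. Pads are 22 mm wide; open, the fingers measure 114 mm over their backs; the gripper's body (76 mm by 85 mm) begins 54 mm behind the grasp point. The pads swing forward as they close: fully open they stand 13 mm farther back than shut.
Start: joints at [-67.62, 30.733, -0.252, 88.115, 0.149, 61.152, -4.079], TCP at [286.695, 583.349, 248.29] pointing down, gripper open.
Joint ranges: [-154.64, 154.64], [-21.42, 123.67], [-72.66, 72.17], [13.99, 137.28], [-74.86, 254.86], [10.95, 109.41], [-158.01, 158.01]. Speed limits (degrees/s): [136.94, 136.94, 180, 180, 180, 180, 180].

INTERFACE

Orientations are given as a 3x3 rotation matrix whose columns are the frame's x, y, z axes.
In Python, from bench import manip gives the robot as it stands.
- The arm moves only by the tool arm_command, never from a script. Its argument "deltas" is a list of rows, each an object with "slide": the shift along the tool's x, y, z each as a share of 0.12 m, from -1 to 1, a list of three; "twist": the turn about the tool's z as a share of 2 pi rad, from -1 to 1; "claw": the opening, from -1 (shut) to 1 (fully open). In form: [{"slide": [dx, dy, dz], "twist": twist, "claw": claw}, ...]. A call has 1 to 10 rows; each row is the pose to reach, as a shift and turn from the pose commanded when the call began, along the tool's axes at that moment, turning the shorter way round; what a row does not reach only later rows make up. A row lasts 1/12 s, in which the tool goes at most 41.7 mm and 7.16 degrees, less where a joint would pass 70% of its speed; a pose out of reach is approached as far as the arm can. A call with a number of a shift or a turn outside -1 to 1 is refused whole. A call with a gripper value outside its range is refused whole. The fingers move at their own pace and stop on an object; the grip force is fixed at half the most. Time passes only in rows, so rows that repeat a pose let the fingers close. It gives the time, the measured TCP pose, the force, the opening and the grip force at its end, in the units of the state.
- manip.read_state(): the state, without advancing time (a new reading comes with each control period).
- manip.get_image(name): name is "side" or "top" or "wrist"; returns a dict with "frame" (400x640x3 uint8, red, green, blue), "depth" (400x640 float32, mm along the optical axis (not along the pixel's ray), 0 where there is no reading), "K" (3x3 intrinsics, pixels), "rvec" (rotation vector, rad) and "tvec" (3), from world to camera coordinates, as OpenCV has them. Camera axes: x right, y down, z forward; pixel columns grow to the right and rows downward; lengths in mm; the calibration is good to about 2 mm. A picture is of the moment at which its call begins.
- manip.sign_off(): hands the job in; it is judged then, once.
The state is a dict: "time_s": time; "joints": joint angles; "qvel": joint speeds; "joint_torque": joint torques, N m; "position": TCP position; "tcp_rot": TCP orientation; "force": force on the tool from outside, world axes, zero at the start; "ft_torque": the same for the moment, N m; "opening": opening from 0.0 (shut) to 1.0 (fully open); "finger_force": force on a finger pad.
Only numpy, scipy, OpenCV 4.12 (cv2) and the standard library are available. Lean on these libraries where they do the work, as an engineer would, in place of code of your own. Each camera call takes 0.05 s, during which the arm holds its last target. There are 200 camera calls.

## Working session

There is one attempt and no reset: what is moved stays moved. The work goes in short steps, Python scripts to look and compute and a tool call to move; the robot and the scene stay as the last step left them, time stands still between calls to the robot, and variables do not carry over. Pictures are saved under pics/ and viewed, at most 14 in all, crops included, and the job is handed in when it is done.

Besides the shell and the picture viewer there is one more tool, called by a JSON object that holds its "op" and its "data", one argument or row to a line. arm_command: Moves the arm, as the interface text tells. Shift numbers are shares of 0.12 m and turn numbers shares of 2 pi rad, none past 1 either way. Its arguments: {"type":"object","properties":{"deltas":{"type":"array"}},"required":["deltas"]}

```bash
mkdir -p pics; ls; python3 - <<'E'
from bench import manip
import cv2,numpy as np
s=manip.read_state()
print(s["time_s"],s["position"],np.round(s["tcp_rot"],3).tolist(),s["opening"],manip.tip_reach)
for n in("top","side"):
    d=manip.get_image(n); np.savez(f"{n}0.npz",**d)
    cv2.imwrite(f"pics/{n}0.png",d["frame"][:,:,::-1])
    R=cv2.Rodrigues(np.array(d["rvec"]))[0]; print(n,d["K"],R.round(3).tolist(),(-R.T@np.ravel(d["tvec"])).round(1))
E
```

```text
pics
0.0 [286.44537453 582.81497001 247.40131611] [[-0.898, 0.441, -0.001], [0.441, 0.898, -0.002], [-0.0, -0.002, -1.0]] 1.00387762541007 17.0
top [[385.46330864   0.         320.76612456]
 [  0.         385.46330864 205.98332078]
 [  0.           0.           1.        ]] [[-0.016, -1.0, -0.013], [-0.993, 0.018, -0.116], [0.116, 0.011, -0.993]] [ 447.7    5.6 1192.5]
side [[413.96756894   0.         325.42689551]
 [  0.         413.96756894 195.28426201]
 [  0.           0.           1.        ]] [[-0.997, -0.075, -0.003], [-0.045, 0.641, -0.767], [0.059, -0.764, -0.642]] [475.9 925.9 885.7]
```

View pics/top0.png

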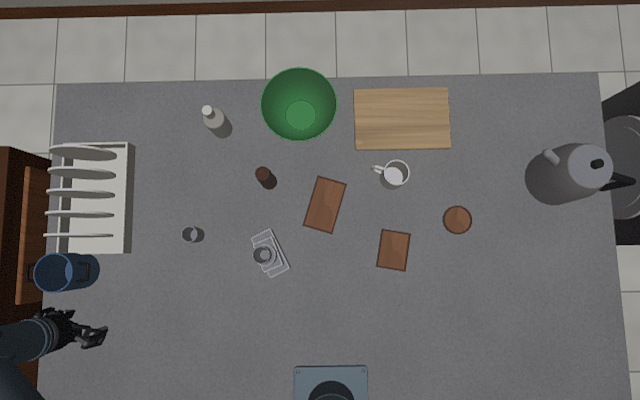

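View pics/side0.png

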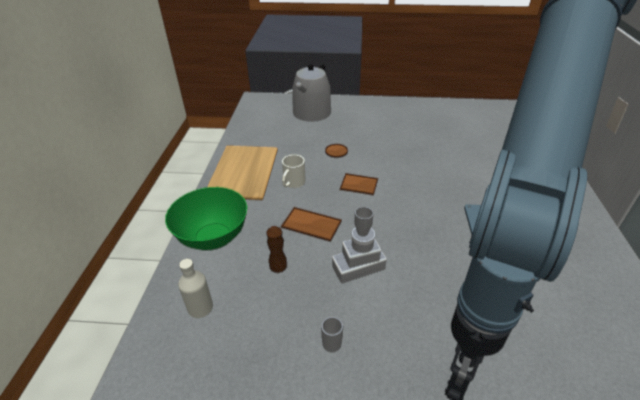

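The top view shows the stack at about (265,255), the stand tumbler at (193,234), and the trays: long (325,205), short (393,250), round (457,219). The mug is at (395,172) and the mill at (264,177). The side view agrees with this.

```bash
cat > h.py <<'E'
import numpy as np,cv2
def cam(d): return np.array(d["K"]),cv2.Rodrigues(np.array(d["rvec"]))[0],np.ravel(d["tvec"])
def cloud(d):
    K,R,t=cam(d); z=np.array(d["depth"]); v,u=np.mgrid[:z.shape[0],:z.shape[1]]
    P=np.stack([(u-K[0,2])/K[0,0]*z,(v-K[1,2])/K[1,1]*z,z],-1)
    W=(P-t)@R; W[z==0]=np.nan; return W
def ray(d,uv,h):
    K,R,t=cam(d); uv=np.atleast_2d(uv).astype(float)
    r=np.c_[(uv-K[:2,2])/[K[0,0],K[1,1]],np.ones(len(uv))]@R; c=-R.T@t
    return c+r*((h-c[2])/r[:,2])[:,None]
def rect(P):
    (c,s,a)=cv2.minAreaRect(P[:,:2].astype(np.float32)); 
    if s[0]<s[1]: s=s[::-1]; a+=90
    return np.round(c,1),np.round(s,1),round((a+90)%180-90,1)
E
python3 - <<'E'
from h import *
for n in("top","side"):
    d=dict(np.load(n+"0.npz")); W=cloud(d); h=cv2.cvtColor(d["frame"],cv2.COLOR_RGB2HSV)
    print(n,"counter z",np.nanmedian(W[W[...,2]<40][:,2]))
    m=cv2.inRange(h,(0,90,60),(16,255,255))
    m[(W[...,2]>40)|(abs(W[...,0]-550)>200)|(abs(W[...,1])>450)]=0
    for c in cv2.findContours(m,0,2)[0]:
        if cv2.contourArea(c)>150: print(" tray",rect(ray(d,c[:,0],8)))
    box={'stack':(380,530,80,260),'stand':(430,560,290,420),'mug':(550,720,-260,-110),'mill':(540,720,80,250)}
    for k,(a,b,e,f) in box.items():
        q=W[(W[...,0]>a)&(W[...,0]<b)&(W[...,1]>e)&(W[...,1]<f)]
        zs={'stack':[(42,53),(89,99),(133,143),(200,213)],'stand':[(68,80)],'mug':[(80,93)],'mill':[(20,70),(120,155)]}[k]
        for lo,hi in zs:
            p=q[(q[:,2]>lo)&(q[:,2]<hi)]
            if len(p)>4: print(" ",k,lo,len(p),np.median(p[:,2]).round(1),rect(p), cv2.minEnclosingCircle(p[:,:2].astype(np.float32)))
E
```

```text
top counter z -2.6443423271173985
 tray (array([ 448.1, -199.1]), array([113.9,  87.3]), -10.5)
 tray (array([ 536.7, -397.7]), array([82.9, 81.8]), 42.8)
 tray (array([591.4,   7.4]), array([160.1,  91.8]), -17.4)
  stack 42 361 46.0 (array([446.7, 173.3]), array([133.3,  67.3]), 26.0) ((445.9389343261719, 173.8739776611328), 72.34501647949219)
  stack 89 267 92.0 (array([443. , 173.5]), array([88.4, 60.1]), 21.6) ((443.0649108886719, 173.77642822265625), 50.856414794921875)
  stack 133 159 137.5 (array([439.9, 166.6]), array([57.8, 43.9]), -6.2) ((440.6410827636719, 173.86376953125), 29.336116790771484)
  stack 200 66 205.4 (array([441.3, 172.5]), array([44., 43.]), 89.1) ((442.1925048828125, 172.7075958251953), 22.89424705505371)
  stand 68 54 72.2 (array([506.1, 400.7]), array([46.8, 38.5]), -0.3) ((505.5932312011719, 404.4107666015625), 24.642173767089844)
  mug 80 127 85.8 (array([ 673.2, -202. ]), array([74.1, 73.9]), -15.2) ((674.4518432617188, -201.4908447265625), 38.72240447998047)
  mill 20 97 38.7 (array([661.4, 175.8]), array([48.3, 30.2]), -51.8) ((667.7528686523438, 18
[... 746 characters left out ...]
5, 176.2642822265625), 30.8419132232666)
  stack 200 85 204.1 (array([440. , 175.8]), array([45.1, 44.8]), 9.1) ((440.83795166015625, 174.33123779296875), 23.999221801757812)
  stand 68 82 72.1 (array([503.8, 402.2]), array([47.3, 35.2]), 0.2) ((503.2602233886719, 406.62744140625), 24.609987258911133)
  mug 80 86 83.4 (array([ 671.8, -199.7]), array([75.6, 74.1]), -78.4) ((672.1339721679688, -200.25320434570312), 39.926170349121094)
  mill 20 235 40.7 (array([664. , 192.4]), array([48.8, 34.4]), 17.3) ((666.1488037109375, 186.36993408203125), 24.650094985961914)
  mill 120 189 136.7 (array([663.7, 190.6]), array([38.9, 30.6]), 26.1) ((666.4041137695312, 186.769775390625), 20.572040557861328)
```

{"op": "arm_command", "data": {
  "deltas": [
    {"slide": [-0.3, -0.28, -0.14], "twist": 0, "claw": 1},
    {"slide": [-0.6, -0.56, -0.14], "twist": 0, "claw": 1},
    {"slide": [-0.89, -0.836, -0.14], "twist": 0, "claw": 1},
    {"slide": [-0.89, -0.836, -0.14], "twist": 0, "claw": 1}
  ]
}}

```text
time_s: 0.43
position: [340.5, 441.4, 264.9]
tcp_rot: [[-0.896, 0.445, 0.001], [0.445, 0.896, -0.003], [-0.002, -0.002, -1.0]]
force: [0.5, -0.2, -0.5]
opening: 0.997
finger_force: 0.0
```

{"op": "arm_command", "data": {
  "deltas": [
    {"slide": [-0.3, -0.28, -0.14], "twist": 0, "claw": 1},
    {"slide": [-0.6, -0.56, -0.14], "twist": 0, "claw": 1},
    {"slide": [-0.89, -0.836, -0.14], "twist": 0, "claw": 1},
    {"slide": [-0.89, -0.836, -0.14], "twist": 0, "claw": 1}
  ]
}}

```text
time_s: 0.77
position: [391.5, 304.2, 282.0]
tcp_rot: [[-0.896, 0.445, 0.0], [0.445, 0.896, -0.002], [-0.001, -0.001, -1.0]]
force: [0.1, -1.2, 0.1]
opening: 1.0
finger_force: 0.0
```

{"op": "arm_command", "data": {
  "deltas": [
    {"slide": [-0.3, -0.28, -0.14], "twist": 0, "claw": 1},
    {"slide": [-0.6, -0.56, -0.14], "twist": 0, "claw": 1},
    {"slide": [-0.89, -0.836, -0.14], "twist": 0, "claw": 1},
    {"slide": [-0.89, -0.836, -0.14], "twist": 0, "claw": 1},
    {"slide": [-0.89, -0.836, -0.14], "twist": 0, "claw": 1}
  ]
}}

```text
time_s: 1.18
position: [443.3, 165.7, 298.8]
tcp_rot: [[-0.893, 0.449, 0.001], [0.449, 0.893, -0.002], [-0.002, -0.002, -1.0]]
force: [-0.1, 0.6, -0.0]
opening: 1.003
finger_force: 0.0
```

```bash
cat >> h.py <<'E'
def togo(s,x,y,z,yaw=None):
    "shares to reach a TCP pose from the measured one; yaw = world angle of tool y"
    R=np.array(s["tcp_rot"]); d=R.T@(np.array([x,y,z])-s["position"])
    a=np.degrees(np.arctan2(R[1,1],R[0,1])); print("slide",(d/120).round(3),"yaw now",a.round(1),"twist",None if yaw is None else round(-((yaw-a+90)%180-90)/360,4))
def wrist(name):
    from bench import manip
    d=manip.get_image("wrist"); cv2.imwrite(f"pics/{name}.png",d["frame"][:,:,::-1]); return d,cloud(d)
E
python3 - <<'E'
from h import *
from bench import manip
d,W=wrist("w1"); K,R,t=cam(d); print((-R.T@t).round(1),np.nanmin(d["depth"][d["depth"]>0]))
for lo,hi in((195,215),(132,143),(88,99),(42,53)):
    p=W[(W[...,2]>lo)&(W[...,2]<hi)&(abs(W[...,0]-445)<90)&(abs(W[...,1]-172)<90)]
    if len(p)>10: print(lo,len(p),np.median(p[:,2]).round(1),rect(p),cv2.minEnclosingCircle(p[:,:2].astype(np.float32)))
E
```

```text
[373.9 200.3 424.6] 63.393867
195 1338 207.2 (array([438.1, 172.9]), array([45.4, 45.3]), 43.8) ((438.1517333984375, 172.83969116210938), 23.045900344848633)
132 1367 138.5 (array([429.1, 178.3]), array([58.7, 42.1]), 61.0) ((436.4095153808594, 174.2711639404297), 29.468547821044922)
88 1664 94.2 (array([438.4, 173.8]), array([88.3, 61.1]), 21.6) ((437.70416259765625, 174.77789306640625), 51.84821319580078)
42 1735 48.3 (array([442.2, 174. ]), array([135.2,  67.2]), 26.7) ((441.3404846191406, 174.42825317382812), 73.06636047363281)
```

View pics/w1.png

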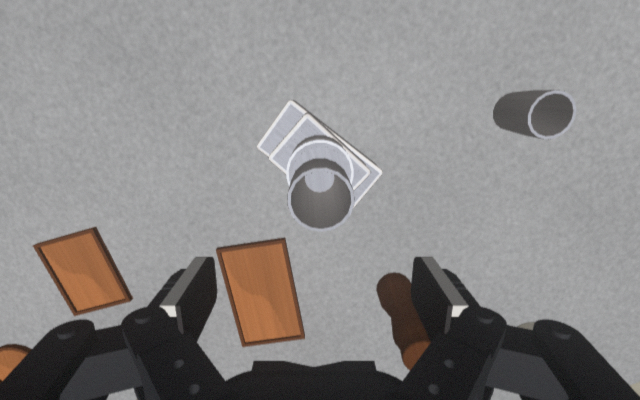

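The wrist view shows the tumbler rim at (320,199), the stand tumbler at (551,115), the long tray at (262,292) and the short tray at (83,270). Its heights match the given sizes.

```bash
python3 - <<'E'
from h import *
from bench import manip
d,W=wrist("w1b"); h=cv2.cvtColor(d["frame"],cv2.COLOR_RGB2HSV)
p=W[(W[...,2]>70)&(W[...,2]<80)&(abs(W[...,0]-504)<45)&(abs(W[...,1]-404)<45)]
print("stand",len(p),np.median(p[:,2]),cv2.minEnclosingCircle(p[:,:2].astype(np.float32)),rect(p))
m=cv2.inRange(h,(0,90,40),(18,255,255)); m[~(W[...,2]<14)]=0
for c in cv2.findContours(m,0,2)[0]:
    if cv2.contourArea(c)>1500: print("tray",rect(ray(d,c[:,0],8)),c[:,0].min(0),c[:,0].max(0))
togo(manip.read_state(),438.1,172.8,190)
E
```

```text
stand 745 74.63161517087201 ((500.5623779296875, 405.3938293457031), 24.97212791442871) (array([500.9, 405.1]), array([48.4, 48.1]), 80.2)
tray (array([587.5,   9.7]), array([164.3,  95.4]), -17.4) [214 240] [301 347]
tray (array([ 444.8, -195.9]), array([117.,  94.]), -10.5) [ 31 230] [128 316]
slide [ 0.032 -0.     0.905] yaw now 63.7 twist None
```

{"op": "arm_command", "data": {
  "deltas": [
    {"slide": [0.03, 0, 0.3], "twist": 0, "claw": 1},
    {"slide": [0.03, 0, 0.6], "twist": 0, "claw": 1},
    {"slide": [0.03, 0, 0.8], "twist": 0, "claw": 1},
    {"slide": [0.03, 0, 0.9], "twist": 0, "claw": 1},
    {"slide": [0.03, 0, 0.905], "twist": 0, "claw": 1},
    {"slide": [0.03, 0, 0.905], "twist": 0, "claw": 0.3},
    {"slide": [0.03, 0, 0.905], "twist": 0, "claw": -1},
    {"slide": [0.03, 0, 0.905], "twist": 0, "claw": -1},
    {"slide": [0.03, 0, 0.905], "twist": 0, "claw": -1},
    {"slide": [0.03, 0, 0.905], "twist": 0, "claw": -1}
  ]
}}

```text
time_s: 2.12
position: [439.0, 174.2, 191.6]
tcp_rot: [[-0.898, 0.441, 0.002], [0.441, 0.898, 0.002], [-0.001, 0.002, -1.0]]
force: [-0.7, -0.7, 4.4]
opening: 0.524
finger_force: 60.6
```

{"op": "arm_command", "data": {
  "deltas": [
    {"slide": [0, 0, 0], "twist": 0, "claw": -1},
    {"slide": [0, 0, 0], "twist": 0, "claw": -1},
    {"slide": [0, 0, -0.05], "twist": 0, "claw": -1},
    {"slide": [0, 0, -0.15], "twist": 0, "claw": -1},
    {"slide": [0, 0, -0.25], "twist": 0, "claw": -1},
    {"slide": [0, 0, -0.3], "twist": 0, "claw": -1},
    {"slide": [0, 0, -0.3], "twist": 0, "claw": -1}
  ]
}}

```text
time_s: 2.7
position: [439.3, 174.0, 227.9]
tcp_rot: [[-0.897, 0.441, 0.003], [0.441, 0.897, 0.002], [-0.002, 0.003, -1.0]]
force: [0.3, -0.1, -0.9]
opening: 0.529
finger_force: 61.2
```

{"op": "arm_command", "data": {
  "deltas": [
    {"slide": [0.03, 0.15, 0], "twist": 0, "claw": -1},
    {"slide": [0.09, 0.4, 0], "twist": 0, "claw": -1},
    {"slide": [0.14, 0.7, 0], "twist": 0, "claw": -1},
    {"slide": [0.195, 0.977, 0], "twist": 0, "claw": -1}
  ]
}}

```text
time_s: 3.03
position: [469.2, 290.4, 225.9]
tcp_rot: [[-0.897, 0.442, 0.0], [0.442, 0.897, 0.0], [0.0, 0.0, -1.0]]
force: [0.2, -0.2, 0.6]
opening: 0.526
finger_force: 61.2
```

{"op": "arm_command", "data": {
  "deltas": [
    {"slide": [0.06, 0.3, 0], "twist": 0, "claw": -1},
    {"slide": [0.12, 0.6, 0], "twist": 0, "claw": -1},
    {"slide": [0.17, 0.85, 0], "twist": 0, "claw": -1},
    {"slide": [0.195, 0.977, 0], "twist": 0, "claw": -1},
    {"slide": [0.195, 0.977, 0], "twist": 0, "claw": -1},
    {"slide": [0.195, 0.977, 0.15], "twist": 0, "claw": -1},
    {"slide": [0.195, 0.977, 0.3], "twist": 0, "claw": -1},
    {"slide": [0.195, 0.977, 0.3], "twist": 0, "claw": -1},
    {"slide": [0.195, 0.977, 0.3], "twist": 0, "claw": -1}
  ]
}}

```text
time_s: 3.78
position: [499.1, 403.2, 189.1]
tcp_rot: [[-0.897, 0.442, -0.002], [0.442, 0.897, -0.002], [0.001, -0.003, -1.0]]
force: [-0.4, 0.2, 0.0]
opening: 0.528
finger_force: 61.3
```

```bash
python3 - <<'E'
from h import *
from bench import manip
d,W=wrist("w2"); s=manip.read_state(); print(s["position"])
p=W[(W[...,2]>71)&(W[...,2]<79)&(abs(W[...,0]-501)<32)&(abs(W[...,1]-405)<32)]
print("stand",len(p),np.median(p[:,2]),cv2.minEnclosingCircle(p[:,:2].astype(np.float32)),rect(p))
zr=s["position"][2]+17
p=W[(abs(W[...,2]-zr)<4)&(np.hypot(W[...,0]-s["position"][0],W[...,1]-s["position"][1])<26)]
if len(p): print("held",len(p),rect(p))
togo(s,500.8,405.2,s["position"][2])
E
```

```text
[499.79909885 403.89832049 190.35149257]
stand 697 75.10147007325827 ((501.0281982421875, 405.6897277832031), 24.341224670410156) (array([497.5, 408.2]), array([48.2, 39.6]), 56.1)
held 3111 (array([498.9, 403. ]), array([48.6, 46.4]), 61.4)
slide [-0.003  0.013 -0.   ] yaw now 63.8 twist None
```

View pics/w2.png

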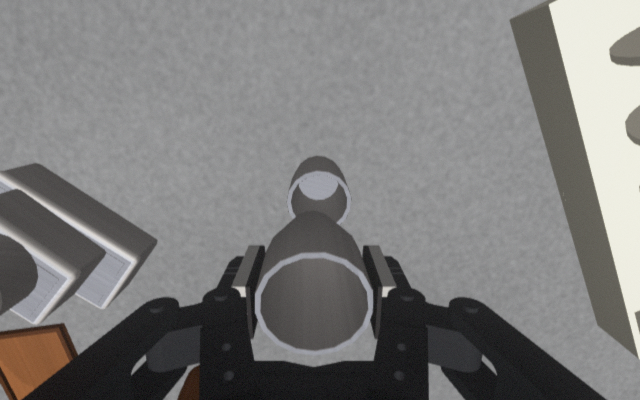

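The held tumbler is at (314,303) and the stand mouth at (320,200). They are aligned to about 2 mm.

{"op": "arm_command", "data": {
  "deltas": [
    {"slide": [0, 0.014, 0.1], "twist": 0, "claw": -1},
    {"slide": [0, 0.014, 0.25], "twist": 0, "claw": -1},
    {"slide": [0, 0.014, 0.4], "twist": 0, "claw": -1},
    {"slide": [0, 0.014, 0.5], "twist": 0, "claw": -1},
    {"slide": [0, 0.014, 0.58], "twist": 0, "claw": -1},
    {"slide": [0, 0.014, 0.63], "twist": 0, "claw": -1},
    {"slide": [0, 0.014, 0.66], "twist": 0, "claw": -1},
    {"slide": [0, 0.014, 0.68], "twist": 0, "claw": -1},
    {"slide": [0, 0.014, 0.68], "twist": 0, "claw": -1},
    {"slide": [0, 0.014, 0.68], "twist": 0, "claw": -1}
  ]
}}

```text
time_s: 4.67
position: [500.8, 406.4, 109.1]
tcp_rot: [[-0.898, 0.441, 0.001], [0.441, 0.898, 0.001], [-0.0, 0.001, -1.0]]
force: [0.0, -0.1, -0.5]
opening: 0.523
finger_force: 61.3
```

```bash
python3 - <<'E'
from h import *
from bench import manip
d,W=wrist("w3"); s=manip.read_state(); print(s["position"],s["force"])
p=W[(W[...,2]>71)&(W[...,2]<78)&(abs(W[...,0]-501)<32)&(abs(W[...,1]-405)<32)]
print("stand",len(p),rect(p))
d=manip.get_image("side"); cv2.imwrite("pics/s3.png",cv2.resize(d["frame"][270:380,260:420,::-1],None,fx=4,fy=4))
E
```

```text
[500.81311291 406.45400359 109.17378562] [ 0.16710961 -0.45681973 -0.08914237]
stand 1475 (array([496.4, 407.8]), array([41.3, 41.2]), 19.9)
```

View pics/s3.png

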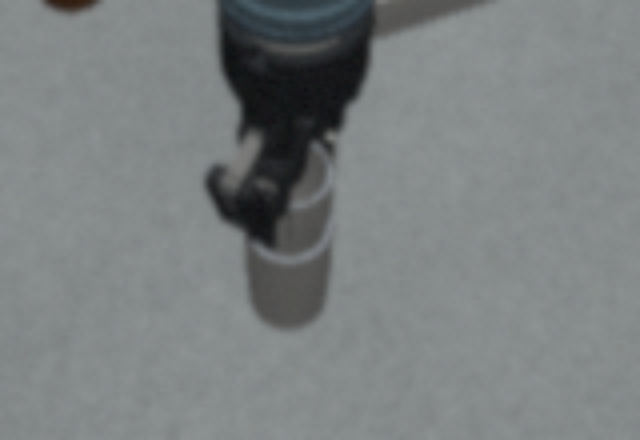

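The side crop shows the small tumbler inside the mouth (rims at (310,190) and (290,250)). I'll lower it a few mm more.

{"op": "arm_command", "data": {
  "deltas": [
    {"slide": [0, 0, 0.01], "twist": 0, "claw": -1},
    {"slide": [0, 0, 0.02], "twist": 0, "claw": -1},
    {"slide": [0, 0, 0.03], "twist": 0, "claw": -1},
    {"slide": [0, 0, 0.04], "twist": 0, "claw": -1},
    {"slide": [0, 0, 0.045], "twist": 0, "claw": -1},
    {"slide": [0, 0, 0.045], "twist": 0, "claw": -1}
  ]
}}

```text
time_s: 5.27
position: [500.5, 406.1, 103.0]
tcp_rot: [[-0.897, 0.441, 0.0], [0.441, 0.897, -0.0], [-0.0, 0.0, -1.0]]
force: [0.0, -0.6, -0.8]
opening: 0.526
finger_force: 61.4
```

{"op": "arm_command", "data": {
  "deltas": [
    {"slide": [0, 0, 0], "twist": 0, "claw": 0.15},
    {"slide": [0, 0, 0], "twist": 0, "claw": 0.2},
    {"slide": [0, 0, 0], "twist": 0, "claw": 0.4},
    {"slide": [0, 0, 0], "twist": 0, "claw": 1},
    {"slide": [0, 0, 0], "twist": 0, "claw": 1},
    {"slide": [0, 0, 0], "twist": 0, "claw": 1},
    {"slide": [0, 0, -0.1], "twist": 0, "claw": 1},
    {"slide": [0, 0, -0.3], "twist": 0, "claw": 1},
    {"slide": [0, 0, -0.6], "twist": 0, "claw": 1},
    {"slide": [0, 0, -0.8], "twist": 0, "claw": 1}
  ]
}}

```text
time_s: 6.1
position: [501.1, 406.5, 202.6]
tcp_rot: [[-0.897, 0.441, 0.002], [0.441, 0.897, 0.002], [-0.001, 0.002, -1.0]]
force: [0.3, 0.6, 0.0]
opening: 1.003
finger_force: 0.0
```

```bash
python3 - <<'E'
from h import *
from bench import manip
d,W=wrist("w4"); s=manip.read_state(); print(s["position"],s["opening"])
for lo,hi in((112,126),(70,79)):
    p=W[(W[...,2]>lo)&(W[...,2]<hi)&(abs(W[...,0]-501)<32)&(abs(W[...,1]-405)<32)]
    print(lo,len(p),np.median(p[:,2]) if len(p) else 0,rect(p))
togo(s,438.5,173.6,185,63.8)
E
```

```text
[503.35486128 408.2516354  207.52364956] 0.9990066808280965
112 1094 118.07693938336318 (array([501.4, 405.2]), array([45.5, 45.1]), -24.8)
70 746 74.98165302725396 (array([498.2, 407.6]), array([43.4, 43. ]), 13.7)
slide [-0.378 -1.995  0.17 ] yaw now 63.8 twist 0.0
```

View pics/w4.png

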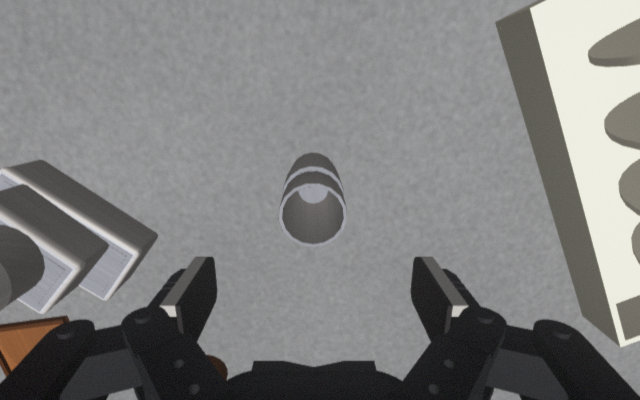

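The small tumbler is nested and upright: its rim at (313,215) is at z 118 mm, so its foot is 48 mm above the stand's. Now back to the stack.

{"op": "arm_command", "data": {
  "deltas": [
    {"slide": [-0.06, -0.3, 0], "twist": 0, "claw": 1},
    {"slide": [-0.12, -0.6, 0], "twist": 0, "claw": 1},
    {"slide": [-0.19, -0.99, 0], "twist": 0, "claw": 1},
    {"slide": [-0.19, -0.99, 0], "twist": 0, "claw": 1}
  ]
}}

```text
time_s: 6.48
position: [467.2, 281.3, 199.2]
tcp_rot: [[-0.895, 0.447, -0.002], [0.447, 0.895, -0.005], [-0.0, -0.006, -1.0]]
force: [0.6, -0.8, 0.1]
opening: 1.0
finger_force: 0.0
```

{"op": "arm_command", "data": {
  "deltas": [
    {"slide": [-0.06, -0.3, 0], "twist": 0, "claw": 1},
    {"slide": [-0.12, -0.6, 0], "twist": 0, "claw": 1},
    {"slide": [-0.19, -0.99, 0], "twist": 0, "claw": 1},
    {"slide": [-0.19, -0.99, 0], "twist": 0, "claw": 1},
    {"slide": [-0.19, -0.99, 0], "twist": 0, "claw": 1},
    {"slide": [-0.19, -0.99, 0], "twist": 0, "claw": 1}
  ]
}}

```text
time_s: 6.98
position: [437.2, 173.5, 199.8]
tcp_rot: [[-0.897, 0.442, 0.001], [0.442, 0.897, 0.001], [-0.001, 0.002, -1.0]]
force: [0.3, -0.0, 0.3]
opening: 1.003
finger_force: 0.0
```

```bash
cat >> h.py <<'E'
def stack(W,levels):
    for lo,hi in levels:
        p=W[(W[...,2]>lo)&(W[...,2]<hi)&(abs(W[...,0]-440)<85)&(abs(W[...,1]-174)<85)]
        if len(p)>10: print(lo,len(p),np.median(p[:,2]).round(1),rect(p))
E
python3 - <<'E'
from h import *
from bench import manip
d,W=wrist("w5"); s=manip.read_state(); print(s["position"])
stack(W,((132,143),(88,99),(42,53)))
togo(s,437,173.5,118,63.8)
E
```

```text
[437.28927633 174.34732562 199.74494124]
132 7158 138.6 (array([436.3, 174.3]), array([59. , 58.6]), -25.8)
88 3106 94.1 (array([438.5, 173.9]), array([88.8, 61.2]), 21.5)
42 2914 48.2 (array([441.8, 174. ]), array([134.7,  67.2]), 26.6)
slide [-0.    -0.009  0.681] yaw now 63.9 twist 0.0003
```

{"op": "arm_command", "data": {
  "deltas": [
    {"slide": [0.005, 0, 0.2], "twist": 0, "claw": 1},
    {"slide": [0.005, 0, 0.45], "twist": 0, "claw": 1},
    {"slide": [0.005, 0, 0.63], "twist": 0, "claw": 1},
    {"slide": [0.005, 0, 0.69], "twist": 0, "claw": 1},
    {"slide": [0.005, 0, 0.69], "twist": 0, "claw": 1},
    {"slide": [0.005, 0, 0.69], "twist": 0, "claw": 0.6},
    {"slide": [0.005, 0, 0.69], "twist": 0, "claw": 0.4},
    {"slide": [0.005, 0, 0.69], "twist": 0, "claw": -1},
    {"slide": [0.005, 0, 0.69], "twist": 0, "claw": -1},
    {"slide": [0.005, 0, 0.69], "twist": 0, "claw": -1}
  ]
}}

```text
time_s: 7.87
position: [437.2, 174.0, 117.9]
tcp_rot: [[-0.898, 0.441, 0.003], [0.441, 0.898, 0.002], [-0.002, 0.003, -1.0]]
force: [-0.6, 1.8, 6.4]
opening: 0.664
finger_force: 63.3
```

{"op": "arm_command", "data": {
  "deltas": [
    {"slide": [0, 0, 0], "twist": 0, "claw": -1},
    {"slide": [0, 0, -0.05], "twist": 0, "claw": -1},
    {"slide": [0, 0, -0.12], "twist": 0, "claw": -1},
    {"slide": [0, 0, -0.25], "twist": 0, "claw": -1},
    {"slide": [0, 0, -0.35], "twist": 0, "claw": -1},
    {"slide": [0, 0, -0.35], "twist": 0, "claw": -1},
    {"slide": [0, 0, -0.35], "twist": 0, "claw": -1}
  ]
}}

```text
time_s: 8.45
position: [436.5, 173.2, 159.2]
tcp_rot: [[-0.897, 0.441, 0.002], [0.441, 0.897, 0.001], [-0.001, 0.002, -1.0]]
force: [0.6, -0.2, -3.1]
opening: 0.664
finger_force: 64.3
```

```bash
python3 - <<'E'
from h import *
from bench import manip
s=manip.read_state(); print(s["position"],s["opening"],s["finger_force"])
togo(s,533,-394.5,s["position"][2],63.8)
E
```

```text
[436.51027822 173.20333931 159.15396782] 0.6638109145737059 64.25626158714294
slide [-2.809e+00 -3.891e+00 -3.000e-03] yaw now 63.8 twist 0.0001
```

{"op": "arm_command", "data": {
  "deltas": [
    {"slide": [-0.1, -0.14, 0], "twist": 0, "claw": -1},
    {"slide": [-0.25, -0.35, 0], "twist": 0, "claw": -1},
    {"slide": [-0.45, -0.62, 0], "twist": 0, "claw": -1},
    {"slide": [-0.7, -0.97, 0], "twist": 0, "claw": -1}
  ]
}}

```text
time_s: 8.78
position: [458.1, 40.7, 157.7]
tcp_rot: [[-0.899, 0.438, -0.001], [0.438, 0.899, 0.0], [0.001, -0.0, -1.0]]
force: [1.2, 0.1, -0.9]
opening: 0.666
finger_force: 64.4
```

{"op": "arm_command", "data": {
  "deltas": [
    {"slide": [-0.18, -0.24, 0], "twist": 0, "claw": -1},
    {"slide": [-0.35, -0.49, 0], "twist": 0, "claw": -1},
    {"slide": [-0.53, -0.73, 0], "twist": 0, "claw": -1},
    {"slide": [-0.7, -0.97, 0], "twist": 0, "claw": -1}
  ]
}}

```text
time_s: 9.12
position: [482.0, -102.1, 157.7]
tcp_rot: [[-0.897, 0.441, -0.001], [0.441, 0.897, 0.0], [0.001, -0.0, -1.0]]
force: [0.2, 0.2, -1.9]
opening: 0.664
finger_force: 64.4
```

{"op": "arm_command", "data": {
  "deltas": [
    {"slide": [-0.18, -0.24, 0], "twist": 0, "claw": -1},
    {"slide": [-0.35, -0.49, 0], "twist": 0, "claw": -1},
    {"slide": [-0.53, -0.73, 0], "twist": 0, "claw": -1},
    {"slide": [-0.7, -0.97, 0], "twist": 0, "claw": -1}
  ]
}}

```text
time_s: 9.45
position: [506.0, -243.4, 157.4]
tcp_rot: [[-0.897, 0.441, -0.001], [0.441, 0.897, 0.0], [0.001, -0.0, -1.0]]
force: [1.7, 0.3, -2.8]
opening: 0.662
finger_force: 64.4
```

{"op": "arm_command", "data": {
  "deltas": [
    {"slide": [-0.18, -0.24, 0], "twist": 0, "claw": -1},
    {"slide": [-0.35, -0.49, 0], "twist": 0, "claw": -1},
    {"slide": [-0.53, -0.73, 0], "twist": 0, "claw": -1},
    {"slide": [-0.65, -0.9, 0], "twist": 0, "claw": -1},
    {"slide": [-0.7, -0.97, 0], "twist": 0, "claw": -1},
    {"slide": [-0.7, -0.97, 0], "twist": 0, "claw": -1},
    {"slide": [-0.7, -0.97, 0], "twist": 0, "claw": -1}
  ]
}}

```text
time_s: 10.03
position: [530.0, -382.3, 157.1]
tcp_rot: [[-0.897, 0.441, -0.002], [0.441, 0.897, 0.002], [0.002, 0.001, -1.0]]
force: [-0.0, -0.1, -3.3]
opening: 0.666
finger_force: 64.4
```

```bash
python3 - <<'E'
from h import *
from bench import manip
d,W=wrist("w6"); s=manip.read_state(); print(s["position"]); h=cv2.cvtColor(d["frame"],cv2.COLOR_RGB2HSV)
m=cv2.inRange(h,(0,90,40),(18,255,255)); m[~(W[...,2]<14)]=0
for c in cv2.findContours(m,0,2)[0]:
    if cv2.contourArea(c)>1000:
        P=ray(d,c[:,0],8); print("tray",rect(P),cv2.minEnclosingCircle(P[:,:2].astype(np.float32)),c[:,0].min(0),c[:,0].max(0))
togo(s,533,-394.5,s["position"][2],63.8)
E
```

```text
[ 530.46612415 -381.20211471  157.33401654]
tray (array([ 520.8, -395.8]), array([87.6, 62. ]), 77.6) ((533.1336669921875, -398.6039733886719), 44.02197265625) [248 150] [349 229]
tray (array([ 474.6, -205.3]), array([92. , 55.8]), 79.4) ((474.0177001953125, -205.05746459960938), 53.29254150390625) [428   0] [561  77]
slide [-0.068 -0.09  -0.   ] yaw now 63.9 twist 0.0003
```

View pics/w6.png

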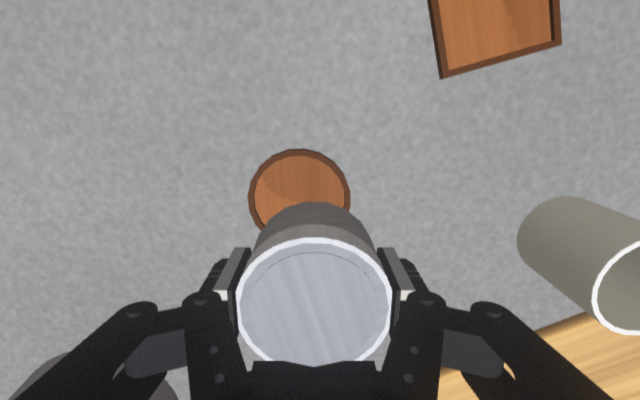

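The round tray is at (299,195) and the tin is held level.

{"op": "arm_command", "data": {
  "deltas": [
    {"slide": [-0.083, -0.121, 0.1], "twist": 0, "claw": -1},
    {"slide": [-0.083, -0.121, 0.3], "twist": 0, "claw": -1},
    {"slide": [-0.083, -0.121, 0.55], "twist": 0, "claw": -1},
    {"slide": [-0.083, -0.121, 0.8], "twist": 0, "claw": -1},
    {"slide": [-0.083, -0.121, 0.9], "twist": 0, "claw": -1},
    {"slide": [-0.083, -0.121, 0.9], "twist": 0, "claw": -1},
    {"slide": [-0.083, -0.121, 0.9], "twist": 0, "claw": -1},
    {"slide": [-0.083, -0.121, 0.9], "twist": 0, "claw": -1}
  ]
}}

```text
time_s: 10.75
position: [534.5, -401.0, 52.3]
tcp_rot: [[-0.898, 0.44, 0.003], [0.44, 0.898, -0.002], [-0.003, -0.0, -1.0]]
force: [-0.6, -0.1, -2.0]
opening: 0.665
finger_force: 64.5
```

{"op": "arm_command", "data": {
  "deltas": [
    {"slide": [0, 0, 0.06], "twist": 0, "claw": -1},
    {"slide": [0, 0, 0.1], "twist": 0, "claw": -1},
    {"slide": [0, 0, 0.13], "twist": 0, "claw": -1},
    {"slide": [0, 0, 0.15], "twist": 0, "claw": -1},
    {"slide": [0, 0, 0.16], "twist": 0, "claw": -1},
    {"slide": [0, 0, 0.16], "twist": 0, "claw": -1},
    {"slide": [0, 0, 0.16], "twist": 0, "claw": -1}
  ]
}}

```text
time_s: 11.33
position: [533.2, -400.7, 31.1]
tcp_rot: [[-0.897, 0.441, 0.0], [0.441, 0.897, -0.0], [-0.0, -0.0, -1.0]]
force: [0.0, -0.8, -2.0]
opening: 0.664
finger_force: 64.5
```

{"op": "arm_command", "data": {
  "deltas": [
    {"slide": [0, 0.012, 0.01], "twist": 0, "claw": -1},
    {"slide": [0, 0.012, 0.018], "twist": 0, "claw": -1},
    {"slide": [0, 0.012, 0.024], "twist": 0, "claw": -1},
    {"slide": [0, 0.012, 0.024], "twist": 0, "claw": -1}
  ]
}}

```text
time_s: 11.67
position: [533.9, -399.2, 28.2]
tcp_rot: [[-0.898, 0.441, 0.0], [0.441, 0.898, 0.0], [-0.0, 0.0, -1.0]]
force: [-0.0, -0.4, -2.3]
opening: 0.664
finger_force: 64.5
```

{"op": "arm_command", "data": {
  "deltas": [
    {"slide": [0, 0, 0], "twist": 0, "claw": 0.4},
    {"slide": [0, 0, 0], "twist": 0, "claw": 0.6},
    {"slide": [0, 0, 0], "twist": 0, "claw": 1},
    {"slide": [0, 0, 0], "twist": 0, "claw": 1},
    {"slide": [0, 0, 0], "twist": 0, "claw": 1},
    {"slide": [0, 0, -0.1], "twist": 0, "claw": 1},
    {"slide": [0, 0, -0.3], "twist": 0, "claw": 1},
    {"slide": [0, 0, -0.6], "twist": 0, "claw": 1},
    {"slide": [0, 0, -0.9], "twist": 0, "claw": 1}
  ]
}}

```text
time_s: 12.42
position: [533.1, -399.0, 137.5]
tcp_rot: [[-0.897, 0.441, -0.001], [0.441, 0.897, 0.001], [0.002, 0.0, -1.0]]
force: [0.2, -0.5, -0.0]
opening: 1.003
finger_force: 0.0
```

```bash
python3 - <<'E'
from h import *
from bench import manip
d,W=wrist("w7"); s=manip.read_state(); print(s["position"])
p=W[(W[...,2]>40)&(W[...,2]<55)&(np.hypot(W[...,0]-533,W[...,1]+398)<45)]
print("round lid",len(p),np.percentile(p[:,2],[5,50,95]).round(1),rect(p))
h=cv2.cvtColor(d["frame"],cv2.COLOR_RGB2HSV); m=cv2.inRange(h,(0,90,40),(18,255,255)); m[~(W[...,2]<14)|(np.hypot(W[...,0]-533,W[...,1]+398)>60)]=0
c=max(cv2.findContours(m,0,2)[0],key=cv2.contourArea); P=ray(d,c[:,0],8); print("tray",cv2.minEnclosingCircle(P[:,:2].astype(np.float32)))
togo(s,437.5,174,150,111.5)
E
```

```text
[ 536.99012709 -402.28926961  146.24752572]
round lid 5677 [47.3 48.6 49.7] (array([ 533. , -399.2]), array([58.8, 58.8]), -70.9)
tray ((533.4219970703125, -398.37921142578125), 44.02310562133789)
slide [ 2.864  3.943 -0.069] yaw now 63.8 twist -0.1325
```

{"op": "arm_command", "data": {
  "deltas": [
    {"slide": [0.18, 0.24, -0.1], "twist": 0, "claw": 1},
    {"slide": [0.35, 0.49, -0.1], "twist": 0, "claw": 1},
    {"slide": [0.53, 0.73, -0.1], "twist": 0, "claw": 1},
    {"slide": [0.706, 0.98, -0.1], "twist": 0, "claw": 1}
  ]
}}

```text
time_s: 12.8
position: [509.3, -255.3, 149.3]
tcp_rot: [[-0.897, 0.442, 0.002], [0.442, 0.897, -0.0], [-0.002, 0.0, -1.0]]
force: [0.6, 0.1, 0.1]
opening: 0.997
finger_force: 0.0
```

{"op": "arm_command", "data": {
  "deltas": [
    {"slide": [0.18, 0.24, 0], "twist": 0, "claw": 1},
    {"slide": [0.35, 0.49, 0], "twist": 0, "claw": 1},
    {"slide": [0.53, 0.73, 0], "twist": 0, "claw": 1},
    {"slide": [0.706, 0.98, 0], "twist": 0, "claw": 1}
  ]
}}

```text
time_s: 13.13
position: [485.1, -112.2, 149.1]
tcp_rot: [[-0.897, 0.442, 0.001], [0.442, 0.897, -0.0], [-0.001, 0.001, -1.0]]
force: [0.6, 0.2, -0.2]
opening: 1.0
finger_force: 0.0
```

{"op": "arm_command", "data": {
  "deltas": [
    {"slide": [0.18, 0.24, 0], "twist": 0, "claw": 1},
    {"slide": [0.35, 0.49, 0], "twist": 0, "claw": 1},
    {"slide": [0.53, 0.73, 0], "twist": 0, "claw": 1},
    {"slide": [0.706, 0.98, 0], "twist": 0, "claw": 1}
  ]
}}

```text
time_s: 13.47
position: [461.1, 30.8, 149.1]
tcp_rot: [[-0.897, 0.442, 0.001], [0.442, 0.897, 0.0], [-0.001, 0.001, -1.0]]
force: [0.7, -0.9, -0.4]
opening: 1.001
finger_force: 0.0
```

{"op": "arm_command", "data": {
  "deltas": [
    {"slide": [0.18, 0.24, 0], "twist": -0.02, "claw": 1},
    {"slide": [0.35, 0.49, 0], "twist": -0.04, "claw": 1},
    {"slide": [0.53, 0.73, 0], "twist": -0.06, "claw": 1},
    {"slide": [0.706, 0.98, 0], "twist": -0.08, "claw": 1},
    {"slide": [0.706, 0.98, 0], "twist": -0.1, "claw": 1},
    {"slide": [0.706, 0.98, 0], "twist": -0.12, "claw": 1},
    {"slide": [0.706, 0.98, 0], "twist": -0.1325, "claw": 1},
    {"slide": [0.706, 0.98, 0], "twist": -0.1325, "claw": 1},
    {"slide": [0.706, 0.98, 0], "twist": -0.1325, "claw": 1},
    {"slide": [0.706, 0.98, 0], "twist": -0.1325, "claw": 1}
  ]
}}

```text
time_s: 14.3
position: [437.4, 172.1, 148.6]
tcp_rot: [[-0.931, -0.364, 0.001], [-0.364, 0.931, 0.0], [-0.001, -0.0, -1.0]]
force: [0.5, -0.5, 0.3]
opening: 1.004
finger_force: 0.0
```

```bash
python3 - <<'E'
from h import *
from bench import manip
d,W=wrist("w8"); s=manip.read_state(); print(s["position"])
stack(W,((88,99),(42,53)))
togo(s,438.5,173.9,76,111.5)
E
```

```text
[437.32915427 172.08140568 148.49220343]
88 14351 94.5 (array([438.2, 173.9]), array([88.7, 61.4]), 21.4)
42 3272 48.3 (array([394.9, 150.6]), array([67. , 29.6]), -63.9)
slide [-0.014  0.011  0.604] yaw now 111.4 twist -0.0003
```

{"op": "arm_command", "data": {
  "deltas": [
    {"slide": [-0.014, 0.011, 0.15], "twist": 0, "claw": 1},
    {"slide": [-0.014, 0.011, 0.38], "twist": 0, "claw": 1},
    {"slide": [-0.014, 0.011, 0.55], "twist": 0, "claw": 1},
    {"slide": [-0.014, 0.011, 0.596], "twist": 0, "claw": 1},
    {"slide": [-0.014, 0.011, 0.596], "twist": 0, "claw": 1},
    {"slide": [-0.014, 0.011, 0.596], "twist": 0, "claw": 0.6},
    {"slide": [-0.014, 0.011, 0.596], "twist": 0, "claw": 0.4},
    {"slide": [-0.014, 0.011, 0.596], "twist": 0, "claw": -1},
    {"slide": [-0.014, 0.011, 0.596], "twist": 0, "claw": -1},
    {"slide": [-0.014, 0.011, 0.596], "twist": 0, "claw": -1}
  ]
}}

```text
time_s: 15.18
position: [439.2, 174.4, 78.2]
tcp_rot: [[-0.93, -0.366, 0.002], [-0.366, 0.93, 0.001], [-0.003, -0.0, -1.0]]
force: [-1.0, 0.1, 7.0]
opening: 0.693
finger_force: 65.3
```

{"op": "arm_command", "data": {
  "deltas": [
    {"slide": [0, 0, 0], "twist": 0, "claw": -1},
    {"slide": [0, 0, -0.05], "twist": 0, "claw": -1},
    {"slide": [0, 0, -0.12], "twist": 0, "claw": -1},
    {"slide": [0, 0, -0.25], "twist": 0, "claw": -1},
    {"slide": [0, 0, -0.35], "twist": 0, "claw": -1},
    {"slide": [0, 0, -0.35], "twist": 0, "claw": -1},
    {"slide": [0, 0, -0.35], "twist": 0, "claw": -1}
  ]
}}

```text
time_s: 15.77
position: [438.7, 174.4, 119.6]
tcp_rot: [[-0.93, -0.367, 0.002], [-0.367, 0.93, 0.001], [-0.002, 0.0, -1.0]]
force: [-0.4, -0.2, -3.2]
opening: 0.69
finger_force: 65.0
```

```bash
python3 - <<'E'
from h import *
from bench import manip
s=manip.read_state(); print(s["position"],s["opening"],s["finger_force"])
togo(s,444.8,-195.9,s["position"][2],79.5)
E
```

```text
[438.73918991 174.39969766 119.6070017 ] 0.6898376214457815 65.04806756973267
slide [ 1.085 -2.889 -0.003] yaw now 111.5 twist 0.0889
```

{"op": "arm_command", "data": {
  "deltas": [
    {"slide": [0.06, -0.15, 0], "twist": 0, "claw": -1},
    {"slide": [0.14, -0.38, 0], "twist": 0, "claw": -1},
    {"slide": [0.25, -0.67, 0], "twist": 0, "claw": -1},
    {"slide": [0.362, -0.963, 0], "twist": 0, "claw": -1}
  ]
}}

```text
time_s: 16.1
position: [439.6, 50.0, 118.2]
tcp_rot: [[-0.929, -0.369, -0.001], [-0.369, 0.929, 0.0], [0.001, 0.0, -1.0]]
force: [0.8, -0.7, -2.5]
opening: 0.693
finger_force: 65.2
```

{"op": "arm_command", "data": {
  "deltas": [
    {"slide": [0.1, -0.27, 0], "twist": 0, "claw": -1},
    {"slide": [0.19, -0.5, 0], "twist": 0, "claw": -1},
    {"slide": [0.28, -0.74, 0], "twist": 0, "claw": -1},
    {"slide": [0.362, -0.963, 0], "twist": 0, "claw": -1}
  ]
}}

```text
time_s: 16.43
position: [441.3, -74.6, 118.1]
tcp_rot: [[-0.93, -0.366, -0.001], [-0.366, 0.93, -0.0], [0.001, 0.0, -1.0]]
force: [0.4, -0.2, -2.2]
opening: 0.69
finger_force: 65.2
```

{"op": "arm_command", "data": {
  "deltas": [
    {"slide": [0.1, -0.27, 0], "twist": 0.01, "claw": -1},
    {"slide": [0.19, -0.5, 0], "twist": 0.025, "claw": -1},
    {"slide": [0.28, -0.74, 0], "twist": 0.042, "claw": -1},
    {"slide": [0.33, -0.88, 0], "twist": 0.06, "claw": -1},
    {"slide": [0.362, -0.963, 0], "twist": 0.075, "claw": -1},
    {"slide": [0.362, -0.963, 0], "twist": 0.085, "claw": -1},
    {"slide": [0.362, -0.963, 0], "twist": 0.089, "claw": -1},
    {"slide": [0.362, -0.963, 0], "twist": 0.089, "claw": -1},
    {"slide": [0.362, -0.963, 0], "twist": 0.089, "claw": -1}
  ]
}}

```text
time_s: 17.18
position: [443.9, -195.4, 118.3]
tcp_rot: [[-0.984, 0.18, -0.001], [0.18, 0.984, 0.001], [0.001, 0.0, -1.0]]
force: [-0.4, 0.2, -3.2]
opening: 0.688
finger_force: 65.2
```

```bash
python3 - <<'E'
from h import *
from bench import manip
d,W=wrist("w9"); s=manip.read_state(); print(s["position"])
p=W[(abs(W[...,2]-s["position"][2]-16.5)<4)&(abs(W[...,0]-445)<60)&(abs(W[...,1]+196)<60)]
print("held",len(p),np.median(p[:,2]) if len(p) else 0, rect(p))
togo(s,444.8,-195.9,35,79.5)
E
```

```text
[ 444.07542092 -195.4181076   118.42342396]
held 28487 134.63648822742925 (array([ 437.2, -194.2]), array([86.8, 78. ]), 79.0)
slide [-0.007 -0.003  0.695] yaw now 79.6 twist 0.0004
```

View pics/w9.png

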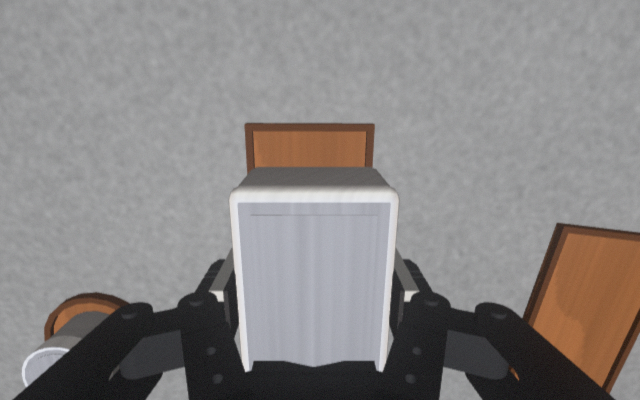

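The short tin is held level and aligned over its tray (tray's far edge at row 125, columns 246-374).

{"op": "arm_command", "data": {
  "deltas": [
    {"slide": [-0.007, -0.003, 0.1], "twist": 0, "claw": -1},
    {"slide": [-0.007, -0.003, 0.28], "twist": 0, "claw": -1},
    {"slide": [-0.007, -0.003, 0.45], "twist": 0, "claw": -1},
    {"slide": [-0.007, -0.003, 0.58], "twist": 0, "claw": -1},
    {"slide": [-0.007, -0.003, 0.65], "twist": 0, "claw": -1},
    {"slide": [-0.007, -0.003, 0.68], "twist": 0, "claw": -1},
    {"slide": [-0.007, -0.003, 0.68], "twist": 0, "claw": -1},
    {"slide": [-0.007, -0.003, 0.68], "twist": 0, "claw": -1}
  ]
}}

```text
time_s: 17.9
position: [445.4, -196.8, 37.6]
tcp_rot: [[-0.983, 0.182, 0.001], [0.182, 0.983, -0.0], [-0.001, -0.0, -1.0]]
force: [-0.1, 0.3, -2.2]
opening: 0.69
finger_force: 65.3
```

{"op": "arm_command", "data": {
  "deltas": [
    {"slide": [0, 0, 0.01], "twist": 0, "claw": -1},
    {"slide": [0, 0, 0.018], "twist": 0, "claw": -1},
    {"slide": [0, 0, 0.025], "twist": 0, "claw": -1},
    {"slide": [0, 0, 0.025], "twist": 0, "claw": -1},
    {"slide": [0, 0, 0.025], "twist": 0, "claw": -1}
  ]
}}

```text
time_s: 18.32
position: [445.0, -196.7, 34.3]
tcp_rot: [[-0.983, 0.182, 0.0], [0.182, 0.983, -0.0], [-0.0, -0.0, -1.0]]
force: [0.1, 0.7, -1.0]
opening: 0.693
finger_force: 65.3
```

{"op": "arm_command", "data": {
  "deltas": [
    {"slide": [0, 0, 0], "twist": 0, "claw": 0.42},
    {"slide": [0, 0, 0], "twist": 0, "claw": 0.6},
    {"slide": [0, 0, 0], "twist": 0, "claw": 1},
    {"slide": [0, 0, 0], "twist": 0, "claw": 1},
    {"slide": [0, 0, 0], "twist": 0, "claw": 1},
    {"slide": [0, 0, -0.1], "twist": 0, "claw": 1},
    {"slide": [0, 0, -0.3], "twist": 0, "claw": 1},
    {"slide": [0, 0, -0.6], "twist": 0, "claw": 1},
    {"slide": [0, 0, -0.85], "twist": 0, "claw": 1},
    {"slide": [0, 0, -0.85], "twist": 0, "claw": 1}
  ]
}}

```text
time_s: 19.15
position: [448.2, -198.2, 141.9]
tcp_rot: [[-0.983, 0.183, 0.009], [0.183, 0.983, -0.003], [-0.009, -0.001, -1.0]]
force: [0.1, -0.2, -0.3]
opening: 1.002
finger_force: 0.0
```

```bash
python3 - <<'E'
from h import *
from bench import manip
d,W=wrist("w10"); s=manip.read_state(); print(s["position"])
B=(abs(W[...,0]-445)<70)&(abs(W[...,1]+196)<75)
p=W[(abs(W[...,2]-50)<5)&B]
print("lid",len(p),np.percentile(p[:,2],[5,50,95]).round(1),rect(p))
h=cv2.cvtColor(d["frame"],cv2.COLOR_RGB2HSV); m=cv2.inRange(h,(0,90,40),(18,255,255)); m[~(W[...,2]<14)|~B]=0
c=np.vstack([c for c in cv2.findContours(m,0,2)[0] if cv2.contourArea(c)>50]); print("tray",rect(ray(d,c[:,0],8)))
togo(s,441.8,174,119,116.6)
E
```

```text
[ 447.12176031 -197.56015973  139.69573673]
lid 10671 [48.5 50.5 51.7] (array([ 443.5, -196.3]), array([88.1, 61.1]), -10.6)
tray (array([ 444.7, -198.7]), array([115.9,  89.1]), -10.5)
slide [0.61  3.036 0.166] yaw now 79.5 twist -0.1031
```

{"op": "arm_command", "data": {
  "deltas": [
    {"slide": [0.06, 0.3, 0], "twist": 0, "claw": 1},
    {"slide": [0.12, 0.6, 0], "twist": 0, "claw": 1},
    {"slide": [0.196, 1, 0], "twist": 0, "claw": 1},
    {"slide": [0.196, 1, 0], "twist": 0, "claw": 1}
  ]
}}

```text
time_s: 19.53
position: [442.9, -67.5, 135.7]
tcp_rot: [[-0.985, 0.175, -0.002], [0.175, 0.985, 0.003], [0.002, 0.003, -1.0]]
force: [-0.0, 0.2, -0.3]
opening: 1.003
finger_force: 0.0
```

{"op": "arm_command", "data": {
  "deltas": [
    {"slide": [0.06, 0.3, 0], "twist": 0, "claw": 1},
    {"slide": [0.12, 0.6, 0], "twist": 0, "claw": 1},
    {"slide": [0.196, 1, 0], "twist": 0, "claw": 1},
    {"slide": [0.196, 1, 0], "twist": 0, "claw": 1}
  ]
}}

```text
time_s: 19.87
position: [441.8, 54.9, 135.9]
tcp_rot: [[-0.985, 0.174, -0.001], [0.174, 0.985, 0.003], [0.001, 0.003, -1.0]]
force: [0.9, 0.2, 0.3]
opening: 0.997
finger_force: 0.0
```

{"op": "arm_command", "data": {
  "deltas": [
    {"slide": [0.06, 0.3, 0], "twist": -0.02, "claw": 1},
    {"slide": [0.12, 0.6, 0], "twist": -0.04, "claw": 1},
    {"slide": [0.196, 1, 0], "twist": -0.06, "claw": 1},
    {"slide": [0.196, 1, 0], "twist": -0.08, "claw": 1},
    {"slide": [0.196, 1, 0], "twist": -0.1, "claw": 1},
    {"slide": [0.196, 1, 0], "twist": -0.103, "claw": 1},
    {"slide": [0.196, 1, 0], "twist": -0.103, "claw": 1},
    {"slide": [0.196, 1, 0], "twist": -0.103, "claw": 1},
    {"slide": [0.196, 1, 0], "twist": -0.103, "claw": 1}
  ]
}}

```text
time_s: 20.62
position: [441.2, 169.2, 136.0]
tcp_rot: [[-0.896, -0.444, -0.0], [-0.444, 0.896, -0.001], [0.001, -0.0, -1.0]]
force: [0.2, 0.7, 0.5]
opening: 0.997
finger_force: 0.0
```

```bash
python3 - <<'E'
from h import *
from bench import manip
d,W=wrist("w11"); s=manip.read_state(); print(s["position"])
stack(W,((42,53),))
togo(s,441.8,174,31,116.6)
E
```

```text
[441.24589688 169.38390421 136.03271106]
42 18094 48.6 (array([442.1, 173.7]), array([134.8,  67.2]), 26.1)
slide [-0.022  0.033  0.875] yaw now 116.4 twist -0.0006
```

{"op": "arm_command", "data": {
  "deltas": [
    {"slide": [-0.022, 0.032, 0.1], "twist": 0, "claw": 1},
    {"slide": [-0.022, 0.032, 0.35], "twist": 0, "claw": 1},
    {"slide": [-0.022, 0.032, 0.6], "twist": 0, "claw": 1},
    {"slide": [-0.022, 0.032, 0.8], "twist": 0, "claw": 1},
    {"slide": [-0.022, 0.032, 0.872], "twist": 0, "claw": 1},
    {"slide": [-0.022, 0.032, 0.872], "twist": 0, "claw": 1},
    {"slide": [-0.022, 0.032, 0.872], "twist": 0, "claw": 0.6},
    {"slide": [-0.022, 0.032, 0.872], "twist": 0, "claw": -1},
    {"slide": [-0.022, 0.032, 0.872], "twist": 0, "claw": -1},
    {"slide": [-0.022, 0.032, 0.872], "twist": 0, "claw": -1}
  ]
}}

```text
time_s: 21.5
position: [443.0, 174.8, 33.0]
tcp_rot: [[-0.895, -0.447, 0.002], [-0.447, 0.895, 0.001], [-0.002, -0.0, -1.0]]
force: [-1.3, -1.8, 8.4]
opening: 0.759
finger_force: 68.2
```

{"op": "arm_command", "data": {
  "deltas": [
    {"slide": [0, 0, 0], "twist": 0, "claw": -1},
    {"slide": [0, 0, 0], "twist": 0, "claw": -1},
    {"slide": [0, 0, -0.05], "twist": 0, "claw": -1},
    {"slide": [0, 0, -0.15], "twist": 0, "claw": -1},
    {"slide": [0, 0, -0.3], "twist": 0, "claw": -1},
    {"slide": [0, 0, -0.5], "twist": 0, "claw": -1},
    {"slide": [0, 0, -0.6], "twist": 0, "claw": -1},
    {"slide": [0, 0, -0.6], "twist": 0, "claw": -1},
    {"slide": [0, 0, -0.6], "twist": 0, "claw": -1}
  ]
}}

```text
time_s: 22.25
position: [442.2, 175.0, 104.2]
tcp_rot: [[-0.894, -0.447, 0.002], [-0.447, 0.894, 0.001], [-0.002, 0.0, -1.0]]
force: [-0.5, -0.3, -4.1]
opening: 0.763
finger_force: 67.9
```

```bash
python3 - <<'E'
from h import *
from bench import manip
s=manip.read_state(); print(s["position"],s["opening"],s["finger_force"])
togo(s,587.5,9.7,s["position"][2],72.6)
E
```

```text
[442.21159326 174.96796297 104.16009622] 0.7625697497853821 67.87577033042908
slide [-4.670e-01 -1.773e+00  1.000e-03] yaw now 116.6 twist 0.1221
```

{"op": "arm_command", "data": {
  "deltas": [
    {"slide": [-0.03, -0.12, 0], "twist": 0, "claw": -1},
    {"slide": [-0.09, -0.33, 0], "twist": 0, "claw": -1},
    {"slide": [-0.16, -0.6, 0], "twist": 0, "claw": -1},
    {"slide": [-0.234, -0.887, 0], "twist": 0, "claw": -1}
  ]
}}

```text
time_s: 22.58
position: [513.8, 92.0, 102.2]
tcp_rot: [[-0.893, -0.45, -0.003], [-0.45, 0.893, 0.0], [0.002, 0.001, -1.0]]
force: [0.8, 1.1, -3.3]
opening: 0.765
finger_force: 67.7
```

{"op": "arm_command", "data": {
  "deltas": [
    {"slide": [-0.07, -0.25, 0], "twist": 0.01, "claw": -1},
    {"slide": [-0.13, -0.48, 0], "twist": 0.025, "claw": -1},
    {"slide": [-0.18, -0.68, 0], "twist": 0.042, "claw": -1},
    {"slide": [-0.22, -0.82, 0], "twist": 0.06, "claw": -1},
    {"slide": [-0.234, -0.887, 0], "twist": 0.078, "claw": -1},
    {"slide": [-0.234, -0.887, 0], "twist": 0.095, "claw": -1},
    {"slide": [-0.234, -0.887, 0], "twist": 0.112, "claw": -1},
    {"slide": [-0.234, -0.887, 0], "twist": 0.122, "claw": -1},
    {"slide": [-0.234, -0.887, 0], "twist": 0.122, "claw": -1},
    {"slide": [-0.234, -0.887, 0], "twist": 0.122, "claw": -1}
  ]
}}

```text
time_s: 23.42
position: [586.4, 9.6, 102.2]
tcp_rot: [[-0.955, 0.296, -0.002], [0.296, 0.955, -0.0], [0.002, -0.001, -1.0]]
force: [-0.4, 0.8, -3.8]
opening: 0.762
finger_force: 67.7
```

```bash
python3 - <<'E'
from h import *
from bench import manip
d,W=wrist("w12"); s=manip.read_state(); print(s["position"])
B=(abs(W[...,0]-587)<110)&(abs(W[...,1]-10)<110)
p=W[(abs(W[...,2]-s["position"][2]-15.5)<4)&B]; print("held lid",len(p),np.median(p[:,2]) if len(p) else 0)
togo(s,587.5,9.7,36.5,72.6)
E
```

```text
[586.57623735   9.55382683 102.48198191]
held lid 44403 117.73176648696688
slide [-0.008  0.004  0.55 ] yaw now 72.8 twist 0.0005
```

View pics/w12.png

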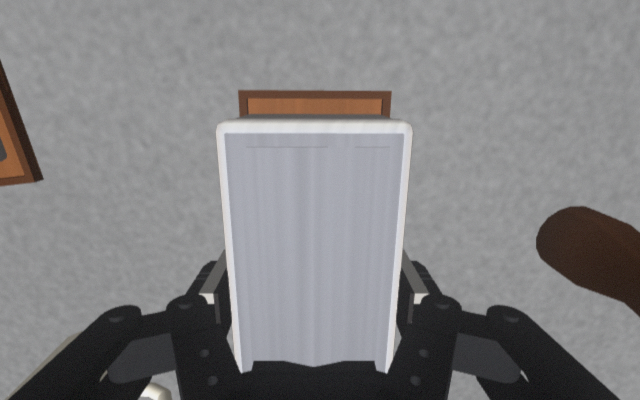

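The long tin is level and aligned over its tray (rim at row 92, columns 239-391). Lowering it.

{"op": "arm_command", "data": {
  "deltas": [
    {"slide": [-0.008, 0.002, 0.08], "twist": 0, "claw": -1},
    {"slide": [-0.008, 0.002, 0.22], "twist": 0, "claw": -1},
    {"slide": [-0.008, 0.002, 0.36], "twist": 0, "claw": -1},
    {"slide": [-0.008, 0.002, 0.45], "twist": 0, "claw": -1},
    {"slide": [-0.008, 0.002, 0.5], "twist": 0, "claw": -1},
    {"slide": [-0.008, 0.002, 0.52], "twist": 0, "claw": -1},
    {"slide": [-0.008, 0.002, 0.52], "twist": 0, "claw": -1},
    {"slide": [-0.008, 0.002, 0.52], "twist": 0, "claw": -1}
  ]
}}

```text
time_s: 24.13
position: [588.8, 9.4, 41.5]
tcp_rot: [[-0.955, 0.298, 0.001], [0.298, 0.955, 0.0], [-0.001, 0.0, -1.0]]
force: [0.2, -0.4, -2.7]
opening: 0.764
finger_force: 67.7
```

{"op": "arm_command", "data": {
  "deltas": [
    {"slide": [0.005, 0, 0.01], "twist": 0, "claw": -1},
    {"slide": [0.005, 0, 0.02], "twist": 0, "claw": -1},
    {"slide": [0.005, 0, 0.027], "twist": 0, "claw": -1},
    {"slide": [0.005, 0, 0.032], "twist": 0, "claw": -1},
    {"slide": [0.005, 0, 0.032], "twist": 0, "claw": -1},
    {"slide": [0.005, 0, 0.032], "twist": 0, "claw": -1}
  ]
}}

```text
time_s: 24.63
position: [587.8, 9.7, 37.3]
tcp_rot: [[-0.955, 0.298, 0.0], [0.298, 0.955, 0.0], [-0.0, 0.0, -1.0]]
force: [0.5, 0.3, -3.9]
opening: 0.758
finger_force: 67.7
```

{"op": "arm_command", "data": {
  "deltas": [
    {"slide": [0, 0, 0.004], "twist": 0, "claw": -1},
    {"slide": [0, 0, 0.004], "twist": 0, "claw": 0.56},
    {"slide": [0, 0, 0.004], "twist": 0, "claw": 0.7},
    {"slide": [0, 0, 0.004], "twist": 0, "claw": 1},
    {"slide": [0, 0, 0.004], "twist": 0, "claw": 1},
    {"slide": [0, 0, 0.004], "twist": 0, "claw": 1},
    {"slide": [0, 0, -0.1], "twist": 0, "claw": 1},
    {"slide": [0, 0, -0.35], "twist": 0, "claw": 1},
    {"slide": [0, 0, -0.65], "twist": 0, "claw": 1},
    {"slide": [0, 0, -0.95], "twist": 0, "claw": 1}
  ]
}}

```text
time_s: 25.47
position: [587.2, 9.5, 153.0]
tcp_rot: [[-0.954, 0.298, -0.001], [0.298, 0.954, -0.0], [0.001, -0.0, -1.0]]
force: [0.9, 0.0, 0.8]
opening: 1.002
finger_force: 0.0
```

{"op": "arm_command", "data": {
  "deltas": [
    {"slide": [0.2, 0, -0.3], "twist": 0, "claw": 1},
    {"slide": [0.4, 0, -0.6], "twist": 0, "claw": 1},
    {"slide": [0.6, 0, -0.9], "twist": 0, "claw": 1},
    {"slide": [0.6, 0, -0.9], "twist": 0, "claw": 1},
    {"slide": [0.6, 0, -0.9], "twist": 0, "claw": 1},
    {"slide": [0.6, 0, -0.9], "twist": 0, "claw": 1},
    {"slide": [0.6, 0, -0.9], "twist": 0, "claw": 1}
  ]
}}

```text
time_s: 26.05
position: [518.9, 30.7, 258.4]
tcp_rot: [[-0.954, 0.299, -0.001], [0.299, 0.954, -0.0], [0.001, -0.001, -1.0]]
force: [-0.4, -0.7, 0.1]
opening: 1.0
finger_force: 0.0
```

```bash
python3 - <<'E'
from h import *
from bench import manip
d,W=wrist("w13"); s=manip.read_state(); print(s["position"],s["opening"])
B=(abs(W[...,0]-587)<110)&(abs(W[...,1]-10)<110)
p=W[(abs(W[...,2]-52)<5)&B]; print("lid",len(p),np.percentile(p[:,2],[5,50,95]).round(1),rect(p))
h=cv2.cvtColor(d["frame"],cv2.COLOR_RGB2HSV); m=cv2.inRange(h,(0,90,40),(18,255,255)); m[~(W[...,2]<14)|~B]=0
c=np.vstack([c for c in cv2.findContours(m,0,2)[0] if cv2.contourArea(c)>50]); print("tray",rect(ray(d,c[:,0],8)))
d=manip.get_image("top"); cv2.imwrite("pics/top13.png",d["frame"][:,:,::-1])
E
```

```text
[518.78774785  30.62587261 258.0183338 ] 1.0020046173055774
lid 7056 [50.7 52.6 53.8] (array([585.8,  10.1]), array([134.4,  67.1]), -17.4)
tray (array([587.9,   9.1]), array([162.3,  94.6]), -17.4)
```

View pics/w13.png

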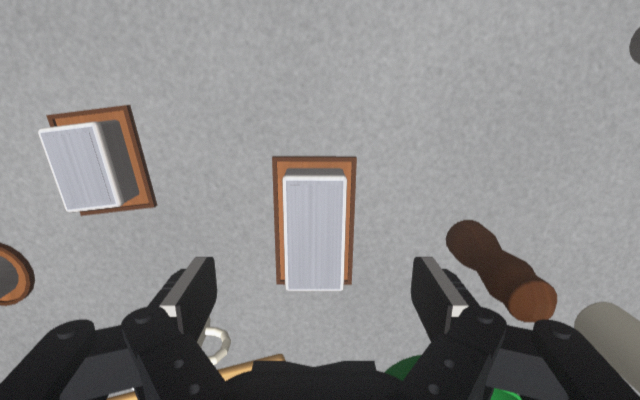

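View pics/top13.png

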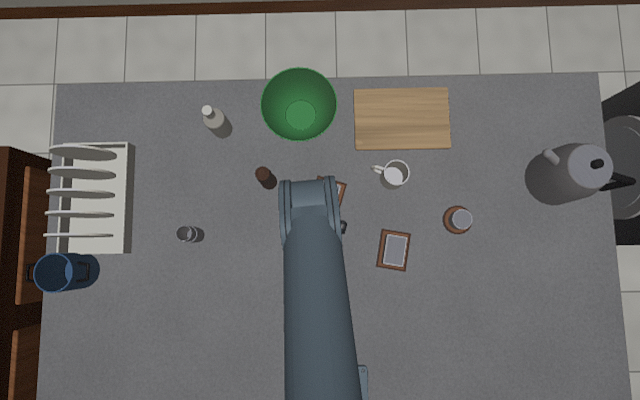

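All three tins are in their trays: long at (315,230) and short at (80,165) in the wrist view, round at (458,219) in the top view. The tumblers are nested at (188,233), and the mug and mill haven't moved.

```bash
python3 -c "
from bench import manip
print(manip.sign_off())"
```

```text
the job is handed in; nothing more can be done
None
```

The job is handed in: by my last measurements all three tins sit flat in their own trays within about 3 mm of centre, the small tumbler rests loosely in the standing one, everything is released, and the mug and mill look unmoved; sign-off returned no verdict.

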